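# Eject the loose base from a casting ring

### The job

Push the hand lever of the ejector stand fully down so that its ram lifts the loose wooden base up out of the casting ring, then grip the base from above, lift it off and set it down gently on the square plywood board, lying flat, the same way up and wholly on the board. Leave the ring seated on the stand, and do not disturb the other things on the table.

Things in the scene. Friction and masses are not known exactly. Their poses are not given: they have to be found in the camera images.
- ejector: Fixed steel ejector stand, a 130 x 130 mm open frame, top of its plate 95 mm above the table. Origin: on the table under the plate's centre, the axis of ring and ram; z up. A hand lever sticks out beyond its -y side and swings in its y-z plane. As the lever goes down, a vertical ram (head diameter 40 mm) rises on the axis through a hole in the plate.
- seat (a point): Point on the stand's axis at the top face of the plate (z 95 mm), where the ring sits between four stops 6 mm high; same axes as the stand.
- paddle (a point): Centre of the upper face of the lever's black paddle (60 mm across the lever, 50 along it, 12 thick). Swings on a 160 mm radius about a level pivot 55 mm from the stand's axis (towards its -y), 70 mm above the table. Lever up: 147 mm above the table, 196 mm from the axis, outer end high; fully down: 44 mm and 213 mm. Needs about 4 to 8 N at its middle.
- lever (a joint): Hand lever angle, rad: 0 = fully up, 0.66 = fully down on its stop; grows as the paddle is pressed down; starts between 0 and 0.1. The lever is stiff and stays where it is left. The ram rises 50 mm per rad (33 mm in all); it meets the base after the first 6 mm, so fully down lifts the base 27 mm.
- ring: Loose aluminium casting ring, outer diameter 92 mm, bore 65 mm, 36 mm high, 350 g, resting on the plate of the stand. An inner lip at its foot (5 mm high, opening 50 mm) carries the base. Origin: centre of its underside; z up, its top is 36 mm above the origin (131 mm above the table).
- base_disc: Loose base: plain wooden disc, diameter 60 mm, 24 mm thick, 120 to 240 g. Origin: centre of its underside; z is its axis, up. At first it lies in the ring on the lip, its top 7 mm below the ring's top. With the lever fully down it stands on the ram, 20 mm of it above the ring's top and 4 mm still in the ring, and can be gripped across its diameter.
- square_board: Square plywood board 100 x 100 mm, 15 mm thick, 250 g, lying loose on the table: where the base must go. Origin: centre of its underside; x and y along its sides; its top is 15 mm above the table.
- round_board: Bystander: round plywood board, diameter 100 mm, 15 mm thick, lying loose; may lie in either of the two board places. Origin: centre of its underside.
- beaker: Bystander: white plastic beaker, 72 mm wide, 110 mm high, with a wooden stick in it up to 170 mm. Origin: centre of its underside.
- small_ring: Bystander: small aluminium ring, diameter 56 mm, 28 mm high. Origin: centre of its underside.
- small_disc: Bystander: small wooden disc, diameter 40 mm, 16 mm thick, lying on the table. Origin: centre of its underside.
- brush: Bystander: flat brush 200 mm long, wooden handle, lying on the table. Origin: its middle, on the table; x along it.
- jar: Bystander: closed jar, diameter 72 mm, 100 mm high. Origin: centre of its underside.
- spatula: Bystander: wooden-handled spatula 200 mm long lying on the table. Origin: near its middle, on the table; x along it.

How it is judged:
On the way, in this order (a step that is already met when the one before it is completed fails the run):
1. the lever is down and the ram has pushed the base up through the ring, the ring still seated and the fingers not touching the base (value of joint lever above 0.6 rad and z of base_disc in the frame of seat above 0.027 m and horizontal distance between base_disc and seat below 0.01 m and angle between base_disc's own z axis and vertical below 0.15 rad and contact force between the fingers and base_disc below 0.1 N and horizontal distance between ring and seat below 0.008 m and z of ring in the frame of seat below 0.004 m and angle between ring's own z axis and vertical below 0.06 rad), for 0.2 s.
2. the base is held by the fingers, lifted clear above the ring (contact force between the fingers and base_disc above 0.5 N and z of base_disc in the frame of seat above 0.042 m and contact force between ring and base_disc below 0.05 N), for 0.1 s.
At the end, for the whole second after the job is handed in: The base lies released and at rest on the top of the square board, flat (within 4.5 degrees), the same way up and wholly on it (its centre within 21 mm of the board's centre along each side); the ring is still seated on the stand (within 8 mm, within 3.5 degrees) (x of base_disc in the frame of square_board between -0.021 and 0.021 m and y of base_disc in the frame of square_board between -0.021 and 0.021 m and z of base_disc in the frame of square_board between 0.012 and 0.018 m and angle between each of base_disc, square_board's own z axis and vertical below 0.08 rad and contact force between base_disc and square_board above 0.3 N and linear speed of base_disc below 0.02 m/s and contact force between the fingers and base_disc below 0.05 N and horizontal distance between ring and seat below 0.008 m and z of ring in the frame of seat below 0.004 m and angle between ring's own z axis and vertical below 0.06 rad); the robot touches nothing.
It fails at once if the base is let fall onto the board instead of being set down (more than about 13 mm) (horizontal distance between base_disc and square_board below 0.09 m and height (world z) of base_disc below 0.08 m and contact force between the fingers and base_disc below 0.05 N and linear speed of base_disc above 0.5 m/s).
It fails at once if the base is tipped over (angle between base_disc's own z axis and vertical above 0.9 rad).
It fails at once if the ring is lifted or knocked off its seat (horizontal distance between ring and seat above 0.02 m or z of ring in the frame of seat above 0.02 m).
It fails at once if a bystander is moved more than 40 mm or the beaker or jar is knocked over (distance of any of beaker, small_ring, small_disc, brush, jar, spatula, round_board from where it was at the start of the episode above 0.04 m or angle between any of beaker, jar's own z axis and vertical above 0.6 rad).
It also fails if it takes over 59 s, if anything falls off the work surface, if the arm or the gripper's body presses on something with over 40 N, if the wrist force passes 120 N, or if a joint passes its speed limit or range.

### The arm

A 6-joint arm with a two-finger parallel gripper is mounted at the origin on the work surface. World frame = base frame: x ahead of the robot, y to its left, z up, the work surface at z = 0. Lengths are in m, angles in rad, forces in N, time in s.
With the tool pointing down it reaches from about 0.35 to 0.975 m from the base axis. Payload 4.9 kg.
Tool frame: the origin (TCP) lies midway between the tips of the shut fingers; the grasp point (between the pads) lies 19 mm behind it; z points along the fingers, y is the direction in which the jaws open and shut (so a half turn about z gives the same grasp; the last joint's range is limited). The gripper opens to 85 mm and grips with 20 to 120 N. Pads are 22 mm wide; open, the fingers measure 114 mm over their backs; the gripper's body (76 mm by 85 mm) begins 54 mm behind the grasp point. The pads swing forward as they close: fully open they stand 13 mm farther back than shut.
Start: joints at [-1.276, 0.053, 1.613, -0, 1.476, -0.119], TCP at [0.251, -0.572, 0.231] pointing down, gripper open.
Joint ranges: [-3.01, 3.01], [-1.01, 2.22], [0.06, 2.58], [-1.02, 4.17], [0.09, 2.62], [-3.14, 3.14]. Speed limits (rad/s): [2.57, 2.57, 3.14, 3.14, 3.14, 3.14].

### API

Orientations are given as a rotation vector (axis times angle).
In Python, from station import ctrl gives the robot as it stands.
- The arm moves only by the tool jog_arm, never from a script. Its argument "steps" is a list of rows, each an object of numbers: "dx", "dy", "dz": the shift along the world's x, y, z in units of 60 mm (1.0 is 60 mm); "twist": the turn about the world's z in units of 10 degrees (1.0 is 10 degrees). A call has 1 to 5 rows; each row is the pose to reach, as a shift and turn from the pose measured when the call began; what a row does not reach only later rows make up. A row lasts 1/8 s, in which the tool goes at most 62.5 mm and 10.7 degrees, less where a joint would pass 70% of its speed; a pose out of reach is approached as far as the arm can. A call with a gripper value outside its range is refused whole. "gripper" is the closure in counts, from 0 (fully open) to 255 (shut), set as the call begins (left out, the last holds). The fingers move at their own pace and stop on an object; "newtons" is the grip in N (left out, the last holds). Time passes only in rows, so rows that repeat a pose let the fingers close. It gives the time, the measured TCP pose, the force and the opening at its end, in the units of the state.
- ctrl.get_obs(): the state, without advancing time (a new reading comes with each control period).
- ctrl.get_image(name): name is "side" or "top"; returns a dict with "frame" (384x512x3 uint8, red, green, blue), "range_z" (384x512 float32, m along the optical axis (not along the pixel's ray), 0 where there is no reading), "fx", "fy", "cx", "cy" (pixels), "D" ([k1, k2, p1, p2, k3] as OpenCV has them; the pictures are not rectified), "extrinsics" (4x4, takes a point from camera to world coordinates). Camera axes: x right, y down, z forward; pixel columns grow to the right and rows downward; lengths in m; the calibration is good to about 2 mm. A picture is of the moment at which its call begins.
- ctrl.finish_job(): hands the job in, once; it reports no verdict.
The state is a dict: "t": time; "q": joint angles; "dq": joint speeds; "effort": joint torques, N m; "tool_pos": TCP position; "tool_rot": TCP orientation; "contact_force": force on the tool from outside, world axes, zero at the start; "wrist_torque": the same for the moment, N m; "opening": finger opening in m.
Only numpy, scipy, OpenCV 4.12 (cv2) and the standard library are available. Lean on these libraries where they do the work, as an engineer would, in place of code of your own. Each camera call takes 0.05 s, during which the arm holds its last target.

## Working session

There is one attempt and no reset: what is moved stays moved. The work goes in short steps, Python scripts to look and compute and a tool call to move; the robot and the scene stay as the last step left them, time stands still between calls to the robot, and variables do not carry over. Pictures are saved under pics/ and viewed, and the job is handed in when it is done.

Besides the shell and the picture viewer there is one more tool, called after ">>>" as name(argument=value, ...), one argument or row to a line, values as JSON. jog_arm: Moves the arm, as the interface text tells. Its arguments: {"type":"object","properties":{"steps":{"type":"array"},"gripper":{"type":"number"},"newtons":{"type":"number"}},"required":["steps"]}

```bash
ls; mkdir -p pics; python3 - <<'E'
from station import ctrl
import cv2,numpy as np,pickle
o=ctrl.get_obs();print(o)
for n in("side","top"):
    d=ctrl.get_image(n);pickle.dump(d,open(f"pics/{n}0.pkl","wb"))
    cv2.imwrite(f"pics/{n}0.png",cv2.resize(d["frame"][:,:,::-1],(800,600)))
    print(n,d["fx"],d["fy"],d["cx"],d["cy"],d["D"],np.round(d["extrinsics"],3).tolist(),(d["range_z"]>0).mean())
E
```

```text
pics
{'t': 0.0, 'q': array([-1.27602991e+00,  5.33511321e-02,  1.61432807e+00, -2.32495983e-05,
        1.47601924e+00, -1.18969634e-01]), 'dq': array([ 5.71372332e-04, -9.31081133e-04,  5.12341858e-05, -1.86093415e-03,
        1.45446823e-03,  6.34057884e-04]), 'effort': array([-4.79882565e-04, -3.93680871e+01, -3.70178139e+01, -2.00533132e-04,
        7.14257068e-03,  2.41883580e-08]), 'tool_pos': array([ 0.25109402, -0.57164017,  0.23004623]), 'tool_rot': array([-3.07255910e+00, -6.44842654e-01,  3.26367419e-04]), 'contact_force': array([0.17801259, 0.01901771, 0.66942037]), 'wrist_torque': array([ 0.0352978 , -0.01774424,  0.03326539]), 'opening': 0.08519975188364327}
side 386.77876283481885 386.77876283481885 259.71964241177835 191.90191515178677 [-0.08008571  0.          0.          0.          0.        ] [[-0.936, -0.224, 0.271, 0.298], [-0.352, 0.583, -0.733, 0.589], [0.006, -0.781, -0.624, 0.733], [0.0, 0.0, 0.0, 1.0]] 0.9961293538411459
top 454.05858661158175 454.05858661158175 254.46216059221092 193.49839207655754 [-0.15616919  0.          0.          0.          0.        ] [[0.026, -0.987, 0.161, 0.323], [-0.999, -0.03, -0.022, -0.105], [0.027, -0.16, -0.987, 1.518], [0.0, 0.0, 0.0, 1.0]] 0.9958343505859375
```

View pics/side0.png

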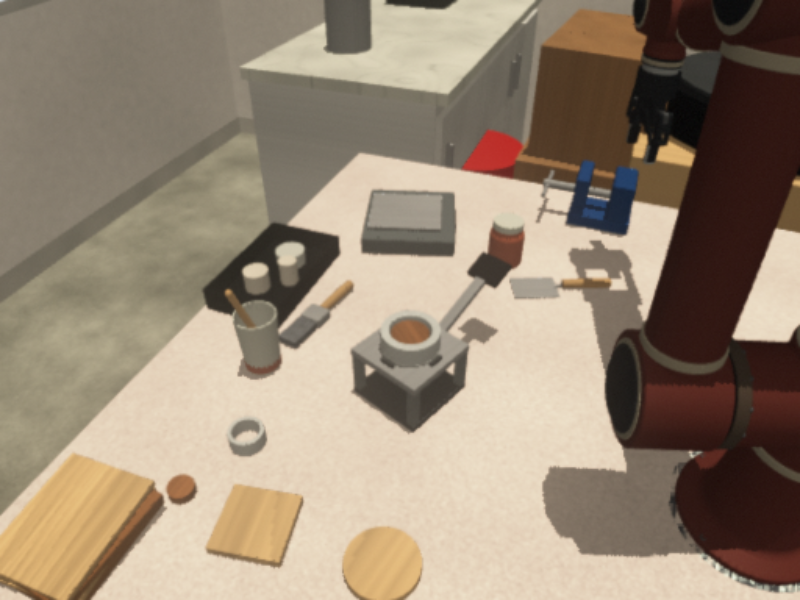

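View pics/top0.png

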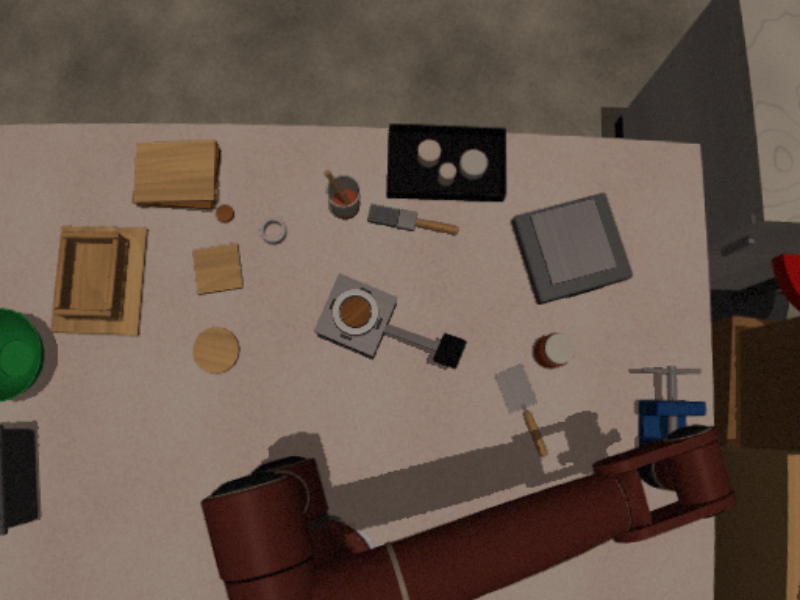

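The side view shows the stand at about (410,350) with the paddle at (490,270), and the square board at (255,523). In the top view the ring is at (356,312), the paddle at (450,350), the square board at (218,268) and the round board at (216,350).

```bash
cat > h.py <<'E'
import cv2,numpy as np,pickle
from station import ctrl
def K(d): return np.array([[d["fx"],0,d["cx"]],[0,d["fy"],d["cy"]],[0,0,1.]])
def rays(d,px):
    u=cv2.undistortPoints(np.asarray(px,float).reshape(-1,1,2),K(d),np.array(d["D"],float)).reshape(-1,2)
    return np.c_[u,np.ones(len(u))]
def plane(d,px,z):
    r=rays(d,px)@d["extrinsics"][:3,:3].T; c=d["extrinsics"][:3,3]
    return c+r*((z-c[2])/r[:,2])[:,None]
def cloud(d):
    v,u=np.mgrid[:384,:512]; r=rays(d,np.c_[u.ravel(),v.ravel()])*d["range_z"].reshape(-1,1)
    return (r@d["extrinsics"][:3,:3].T+d["extrinsics"][:3,3]).reshape(384,512,3)
def largest(m):
    cs,_=cv2.findContours(m.astype(np.uint8),cv2.RETR_EXTERNAL,cv2.CHAIN_APPROX_NONE)
    return max(cs,key=cv2.contourArea)
E
python3 - <<'E'
from h import *
D={n:pickle.load(open(f"pics/{n}0.pkl","rb")) for n in("top","side")}
for n,ring,pad,sq,rd in(("top",(228,200),(288,224),(139,172),(138,224)),("side",(262,213),(314,172),(163,335),(245,361))):
    d=D[n];P=cloud(d);v,u=np.mgrid[:384,:512]
    near=lambda c,r:np.hypot(u-c[0],v-c[1])<r
    hsv=cv2.cvtColor(d["frame"],cv2.COLOR_RGB2HSV)
    # ring outer contour: points above 0.12
    m=near(ring,32)&(P[...,2]>0.122)&(P[...,2]<.14)
    w=P[m];print(n,"ring top pts",len(w),(w.min(0)+w.max(0))/2,w.min(0),w.max(0))
    if n=="top":
        c=largest(m);e=cv2.fitEllipse(c);print(" ellipse",plane(d,[e[0]],.131),e)
    # disc colour
    m=near(ring,26)&(hsv[...,1]>110)&(hsv[...,0]<20)
    c=largest(m);e=cv2.fitEllipse(c);print(" disc",plane(d,[e[0]],.124),e[1],np.median(P[m],0))
    # paddle
    m=near(pad,20)&(hsv[...,2]<70)&(P[...,2]>.08)
    w=P[m];print(" paddle",len(w),w.mean(0),w.min(0),w.max(0),np.median(w,0))
    c=w.mean(0);U,S,V=np.linalg.svd(w-c);print("  normal",V[2])
    for nm,b in(("sq",sq),("rd",rd)):
        m=near(b,48 if n=="side" else 27)&(hsv[...,1]>95)&(P[...,2]>.007)&(P[...,2]<.03)
        c=largest(m);w=P[m];r=cv2.minAreaRect(plane(d,c.reshape(-1,2),.015)[:,:2].astype(np.float32))
        print(" ",nm,r,cv2.minEnclosingCircle(plane(d,c.reshape(-1,2),.015)[:,:2].astype(np.float32)),np.median(w[:,2]))
E
```

```text
top ring top pts 596 [ 0.5289386  -0.05200118  0.13069026] [ 0.48354184 -0.09596935  0.12202547] [ 0.57433535 -0.008033    0.13935506]
 ellipse [[ 0.52886969 -0.05226804  0.131     ]] ((226.96434020996094, 199.15415954589844), (28.598079681396484, 28.806034088134766), 125.72996520996094)
 disc [[ 0.52948622 -0.05211139  0.124     ]] (18.116682052612305, 18.983293533325195) [ 0.52978333 -0.05229504  0.12509052]
 paddle 315 [ 0.4551455  -0.23787986  0.14896985] [ 0.32267568 -0.27086481  0.10227423] [ 0.49073029 -0.10509252  1.51755115] [ 0.45622797 -0.23839767  0.13989922]
  normal [ 0.50541389  0.86241746 -0.02815894]
  sq ((0.6314073801040649, 0.25473111867904663), (0.1002771258354187, 0.09907423704862595), 10.490410804748535) ((0.6306023597717285, 0.25457850098609924), 0.06787469238042831) 0.01637905613548707
  rd ((0.4543156921863556, 0.2464551329612732), (0.09808504581451416, 0.09661579132080078), 80.66404724121094) ((0.4538472890853882, 0.24732689559459686), 0.050008952617645264) 0.015991545654619133
side ring top pts 906 [ 0.52910666 -0.0531045   0.12926837] [ 0.48402774 -0.0996925   0.12203185] [ 0.57418558 -0.00651649  0.13650489]
 disc [[ 0.53024198 -0.05688983  0.124     ]] (13.558555603027344, 23.061819076538086) [ 0.52927952 -0.05466077  0.12625387]
 paddle 302 [ 0.45159364 -0.22865719  0.14634649] [ 0.29790064 -0.26511207  0.12659102] [0.48507246 0.58853748 0.73338117] [ 0.45208607 -0.23659221  0.14038095]
  normal [-0.0930569   0.56226521 -0.82170448]
  sq ((0.6303219795227051, 0.2557680308818817), (0.10068897902965546, 0.10321855545043945), 10.591132164001465) ((0.6306558847427368, 0.255553662776947), 0.07019510865211487) 0.016483436059141987
  rd ((0.4549511969089508, 0.24510061740875244), (0.09740294516086578, 0.09566736221313477), 20.95949935913086) ((0.4532780349254608, 0.247189000248909), 0.05083740875124931) 0.01639706777287231
```

>>> jog_arm(
  steps=[
    {"dx":0.7,"dy":1.15},
    {"dx":1.36,"dy":2.23},
    {"dx":2.04,"dy":3.34},
    {"dx":2.72,"dy":4.45},
    {"dx":3.4,"dy":5.57},
  ],
  gripper=255,
  newtons=30,
)

```text
validation failed for argument at $.st...
```

>>> jog_arm(
  steps=[
    {"dx":0.6,"dy":0.8,"dz":0,"twist":0},
  ],
  gripper=255,
  newtons=30,
)

```text
t: 0.22
tool_pos: [0.2858, -0.5248, 0.2294]
tool_rot: [-3.074, -0.638, 0.001]
contact_force: [0.8, 0.0, -0.1]
opening: 0.0697
```

>>> jog_arm(
  steps=[
    {"dx":0.5,"dy":0.85,"dz":0,"twist":0},
    {"dx":1.0,"dy":1.7,"dz":0,"twist":0},
    {"dx":1.5,"dy":2.55,"dz":0,"twist":0},
    {"dx":2.0,"dy":3.4,"dz":0,"twist":0},
    {"dx":2.5,"dy":4.2,"dz":0,"twist":0},
  ],
)

```text
t: 0.85
tool_pos: [0.4363, -0.2708, 0.229]
tool_rot: [-3.073, -0.637, 0.001]
contact_force: [0.8, 0.4, -0.3]
opening: -0.0004
```

>>> jog_arm(
  steps=[
    {"dx":0.32,"dy":0.55,"dz":-0.5,"twist":0},
    {"dx":0.32,"dy":0.55,"dz":-1.1,"twist":0},
    {"dx":0.32,"dy":0.55,"dz":-1.1,"twist":0},
  ],
)

```text
t: 1.23
tool_pos: [0.4535, -0.2358, 0.1592]
tool_rot: [-3.068, -0.638, 0.01]
contact_force: [-0.3, -0.3, 0.5]
opening: 0.0003
```

```bash
python3 - <<'E'
from h import *
print(ctrl.get_obs())
for n in("side","top"):
    d=ctrl.get_image(n)
    f=d["frame"][:,:,::-1]
    c=f[100:300,180:400] if n=="side" else f[130:290,170:370]
    cv2.imwrite(f"pics/{n}1.png",cv2.resize(c,None,fx=3.5,fy=2.9 if n=="side" else 3.5))
E
```

```text
{'t': 1.225, 'q': array([-6.25821127e-01, -1.60598116e-01,  1.94056124e+00,  1.17404319e-03,
        1.37194447e+00,  5.34763916e-01]), 'dq': array([-0.02083532, -0.0294768 , -0.06996822,  0.00270023,  0.01297901,
       -0.00155859]), 'effort': array([ 5.16660456e-01, -2.84044915e+01, -3.54807973e+01,  2.51079560e-02,
       -1.22552812e-01,  2.25225755e-03]), 'tool_pos': array([ 0.45348639, -0.2358026 ,  0.15917127]), 'tool_rot': array([-3.06758746, -0.63777277,  0.00956432]), 'contact_force': array([-0.27915368, -0.34537241,  0.49693051]), 'wrist_torque': array([ 0.00873459, -0.01326797,  0.03034266]), 'opening': 0.00028461347120518936}
```

View pics/side1.png

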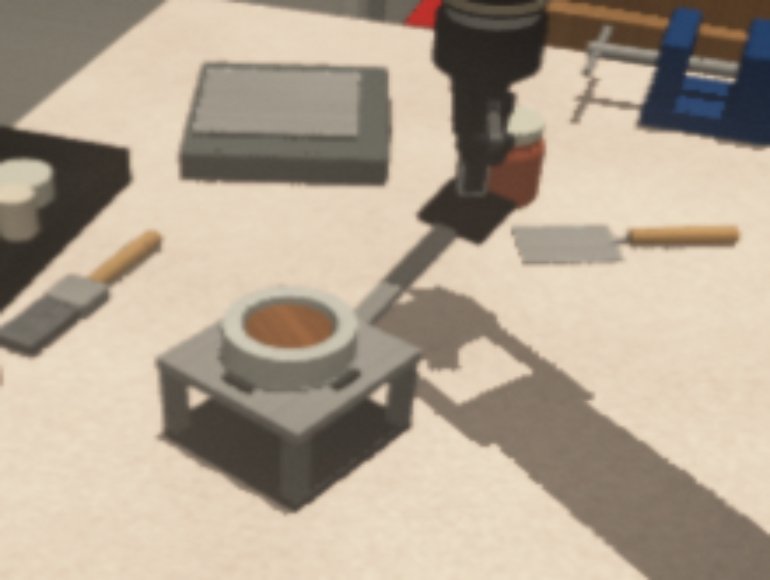

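View pics/top1.png

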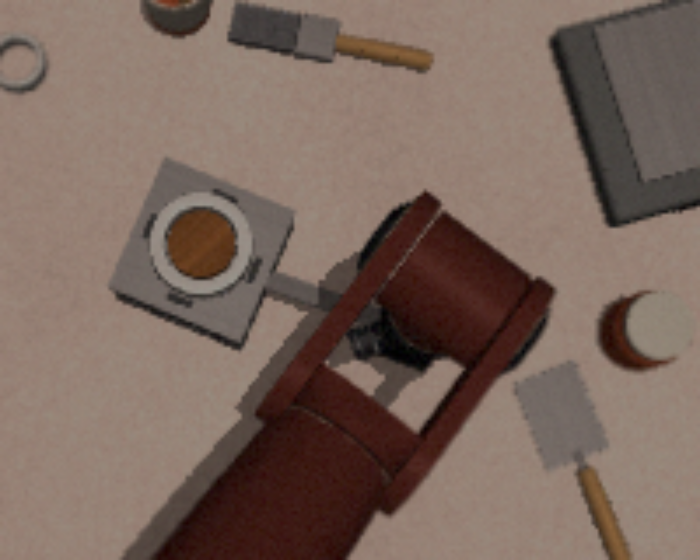

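Closed fingertips sit just over the paddle (side crop about (470,190)). I'm pressing along the arc.

>>> jog_arm(
  steps=[
    {"dx":0.0,"dy":-0.03,"dz":-0.25,"twist":0},
    {"dx":0.0,"dy":-0.07,"dz":-0.4,"twist":0},
    {"dx":-0.01,"dy":-0.11,"dz":-0.55,"twist":0},
    {"dx":-0.02,"dy":-0.15,"dz":-0.7,"twist":0},
    {"dx":-0.03,"dy":-0.19,"dz":-0.82,"twist":0},
  ],
)

```text
t: 1.95
tool_pos: [0.4537, -0.25, 0.114]
tool_rot: [-3.074, -0.637, 0.001]
contact_force: [-2.1, -1.0, 3.2]
opening: 0.0001
```

>>> jog_arm(
  steps=[
    {"dx":-0.02,"dy":-0.01,"dz":-0.15,"twist":0},
    {"dx":-0.04,"dy":-0.02,"dz":-0.3,"twist":0},
    {"dx":-0.05,"dy":-0.03,"dz":-0.45,"twist":0},
    {"dx":-0.05,"dy":-0.03,"dz":-0.6,"twist":0},
    {"dx":-0.05,"dy":-0.03,"dz":-0.72,"twist":0},
  ],
)

```text
t: 2.58
tool_pos: [0.4505, -0.2518, 0.0701]
tool_rot: [-3.074, -0.636, 0.002]
contact_force: [-0.7, -3.0, 3.4]
opening: -0.0002
```

Next, to the stop (paddle top about 0.044).

>>> jog_arm(
  steps=[
    {"dx":0.0,"dy":0.0,"dz":-0.1,"twist":0},
    {"dx":0.0,"dy":0.0,"dz":-0.2,"twist":0},
    {"dx":0.0,"dy":0.01,"dz":-0.3,"twist":0},
    {"dx":0.01,"dy":0.02,"dz":-0.38,"twist":0},
    {"dx":0.01,"dy":0.03,"dz":-0.42,"twist":0},
  ],
)

```text
t: 3.2
tool_pos: [0.4514, -0.2502, 0.0454]
tool_rot: [-3.074, -0.637, 0.002]
contact_force: [-2.4, 0.6, 15.1]
opening: -0.0001
```

>>> jog_arm(
  steps=[
    {"dx":0.0,"dy":0.0,"dz":-0.03,"twist":0},
    {"dx":0.0,"dy":0.0,"dz":-0.03,"twist":0},
  ],
)

```text
t: 3.45
tool_pos: [0.4514, -0.2503, 0.0454]
tool_rot: [-3.073, -0.637, 0.004]
contact_force: [-4.7, 3.0, 15.7]
opening: 0.0001
```

The lever is on its stop, since the force rose to 15 N with no more travel. Now up, then to one side of the ring for a look.

>>> jog_arm(
  steps=[
    {"dx":0.0,"dy":0.0,"dz":0.5,"twist":0},
    {"dx":0.0,"dy":0.0,"dz":1.4,"twist":0},
    {"dx":0.0,"dy":0.0,"dz":2.3,"twist":0},
    {"dx":0.0,"dy":0.0,"dz":3.2,"twist":0},
    {"dx":0.0,"dy":0.0,"dz":3.3,"twist":0},
  ],
  gripper=0,
)

```text
t: 4.08
tool_pos: [0.4527, -0.2512, 0.2478]
tool_rot: [3.074, 0.638, 0.003]
contact_force: [-0.4, -0.4, -0.7]
opening: 0.0854
```

```bash
python3 - <<'E'
from h import *
for n,ring in(("side",(262,205)),("top",(228,200))):
    d=ctrl.get_image(n);pickle.dump(d,open(f"pics/{n}2.pkl","wb"))
    f=d["frame"][:,:,::-1]
    c=f[100:300,180:400] if n=="side" else f[130:290,170:370]
    cv2.imwrite(f"pics/{n}2.png",cv2.resize(c,None,fx=3.5,fy=2.9 if n=="side" else 3.5))
    P=cloud(d);v,u=np.mgrid[:384,:512];near=lambda c,r:np.hypot(u-c[0],v-c[1])<r
    m=near(ring,32)&(P[...,2]>.143)&(P[...,2]<.165)
    w=P[m];print(n,len(w),np.median(w,0),w.min(0),w.max(0))
    hsv=cv2.cvtColor(d["frame"],cv2.COLOR_RGB2HSV)
    if n=="top":
        m2=near(ring,26)&(hsv[...,1]>110)&(hsv[...,0]<20)
        e=cv2.fitEllipse(largest(m2));print(plane(d,[e[0]],.151),e)
        e=cv2.fitEllipse(largest(m));print(plane(d,[e[0]],.151),e)
        m3=near(ring,32)&(P[...,2]>.122)&(P[...,2]<.17)
        e=cv2.fitEllipse(largest(m3));print("ring",plane(d,[e[0]],.131),e)
E
```

```text
side 408 [ 0.52846648 -0.04888873  0.15286502] [ 0.49983675 -0.08306496  0.14300131] [ 0.55953337 -0.02223059  0.15642274]
top 301 [ 0.52915725 -0.05265376  0.1521513 ] [ 0.5013292  -0.08068359  0.14322902] [ 0.55734153 -0.02219842  0.15859305]
[[ 0.52880816 -0.05259352  0.151     ]] ((226.85472106933594, 198.20333862304688), (18.667985916137695, 18.930953979492188), 14.656794548034668)
[[ 0.52931949 -0.0524578   0.151     ]] ((226.81607055664062, 198.03590393066406), (18.632251739501953, 18.85000991821289), 102.08704376220703)
ring [[ 0.52873189 -0.05215623  0.131     ]] ((226.92654418945312, 199.19723510742188), (28.726802825927734, 28.78678321838379), 48.24127960205078)
```

View pics/side2.png

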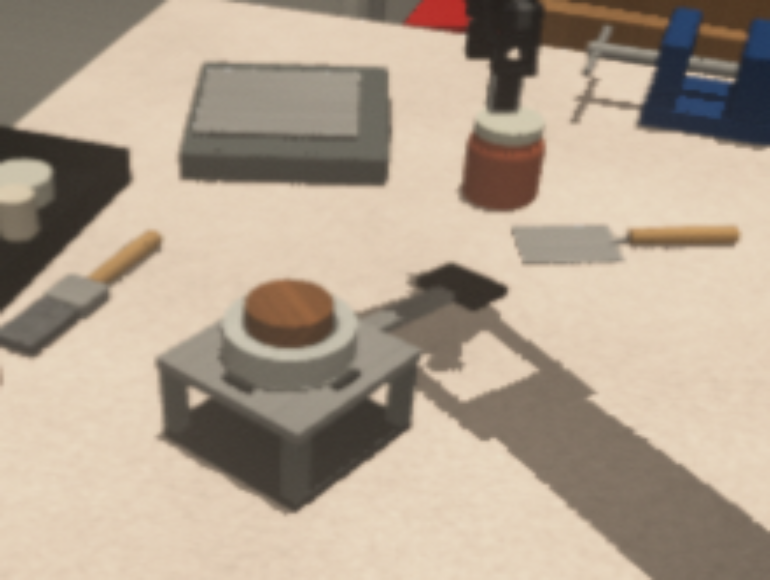

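View pics/top2.png

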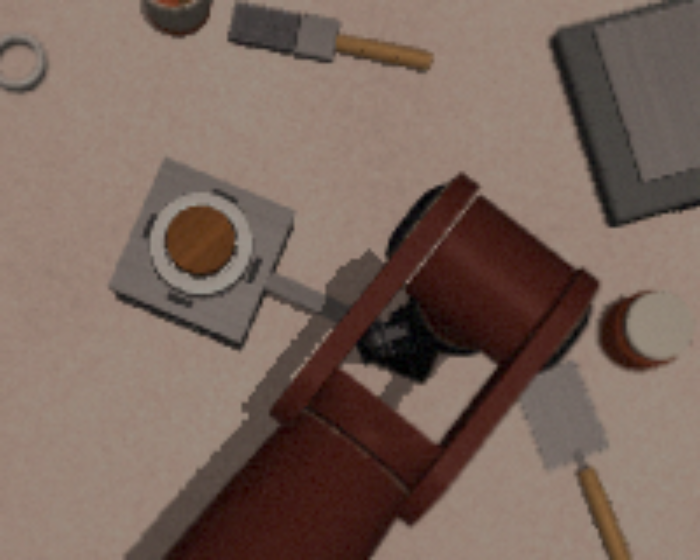

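The disc now stands proud of the ring (side crop about (288,312)), its top at about 0.152 m and centred at (0.529,-0.0525). The ring is seated and the paddle is down.

>>> jog_arm(
  steps=[
    {"dx":0.35,"dy":0.9,"dz":0,"twist":0},
    {"dx":0.7,"dy":1.8,"dz":0,"twist":0},
    {"dx":1.0,"dy":2.6,"dz":0,"twist":0},
    {"dx":1.27,"dy":3.31,"dz":0,"twist":0},
    {"dx":1.27,"dy":3.31,"dz":-0.7,"twist":0},
  ],
)

```text
t: 4.8
tool_pos: [0.5289, -0.049, 0.2014]
tool_rot: [-3.073, -0.645, 0.0]
contact_force: [0.1, -1.3, -0.1]
opening: 0.0856
```

>>> jog_arm(
  steps=[
    {"dx":0,"dy":-0.06,"dz":-0.4,"twist":0},
    {"dx":0,"dy":-0.06,"dz":-0.8,"twist":0},
    {"dx":0,"dy":-0.06,"dz":-1.05,"twist":0},
    {"dx":0,"dy":-0.06,"dz":-1.17,"twist":0},
    {"dx":0,"dy":-0.06,"dz":-1.17,"twist":0},
  ],
)

```text
t: 5.42
tool_pos: [0.5285, -0.0525, 0.1306]
tool_rot: [-3.072, -0.644, 0.002]
contact_force: [-1.0, 0.7, 1.4]
opening: 0.085
```

```bash
python3 - <<'E'
from h import *
o=ctrl.get_obs();print(o["tool_pos"],o["contact_force"])
d=ctrl.get_image("side")
cv2.imwrite("pics/side3.png",cv2.resize(d["frame"][130:270,190:340,::-1],None,fx=5,fy=4.2))
E
```

```text
[ 0.52846197 -0.05251255  0.13056966] [-0.9870408   0.74371474  1.42278694]
```

View pics/side3.png

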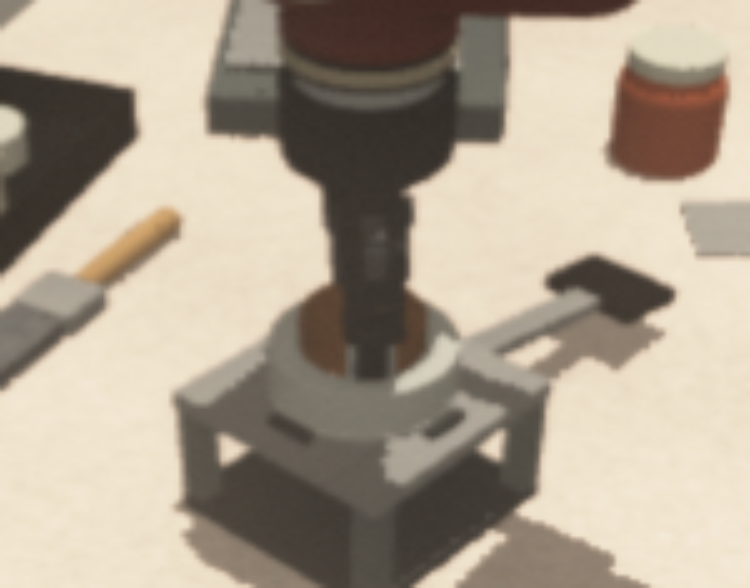

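The fingers straddle the disc; the near one covers it at (370,340). I'm closing on it.

>>> jog_arm(
  steps=[
    {"dx":0,"dy":0,"dz":0,"twist":0},
    {"dx":0,"dy":0,"dz":0,"twist":0},
    {"dx":0,"dy":0,"dz":0,"twist":0},
    {"dx":0,"dy":0,"dz":0,"twist":0},
  ],
  gripper=255,
  newtons=35,
)

```text
t: 5.98
tool_pos: [0.53, -0.053, 0.1331]
tool_rot: [-3.074, -0.645, -0.003]
contact_force: [-1.0, -1.4, 5.9]
opening: 0.0584
```

>>> jog_arm(
  steps=[
    {"dx":0,"dy":0,"dz":0.06,"twist":0},
    {"dx":0,"dy":0,"dz":0.12,"twist":0},
    {"dx":0,"dy":0,"dz":0.18,"twist":0},
  ],
)

```text
t: 6.35
tool_pos: [0.5295, -0.0529, 0.1434]
tool_rot: [-3.073, -0.645, -0.002]
contact_force: [0.5, -0.1, -2.4]
opening: 0.0585
```

```bash
python3 - <<'E'
from h import *
d=ctrl.get_image("side")
cv2.imwrite("pics/side4.png",cv2.resize(d["frame"][130:270,190:340,::-1],None,fx=5,fy=4.2))
E
```

```text
(no output)
```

View pics/side4.png

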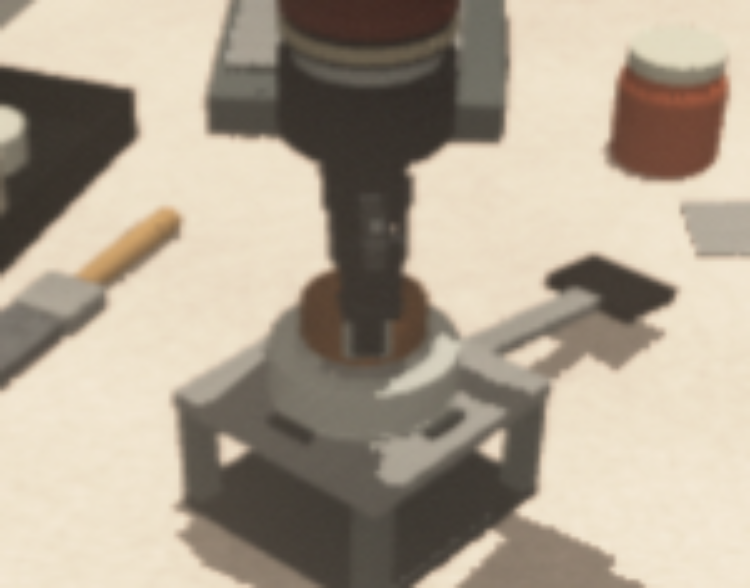

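The disc rises in the fingers and the ring stays on the stand. Lifting on.

>>> jog_arm(
  steps=[
    {"dx":0,"dy":0,"dz":0.3,"twist":0},
    {"dx":0,"dy":0,"dz":0.6,"twist":0},
    {"dx":0,"dy":0,"dz":0.9,"twist":0},
    {"dx":0,"dy":0,"dz":1.2,"twist":0},
    {"dx":0,"dy":0,"dz":1.3,"twist":0},
  ],
)

```text
t: 7.02
tool_pos: [0.5308, -0.0532, 0.2246]
tool_rot: [3.074, 0.645, 0.008]
contact_force: [-0.6, -1.1, -1.4]
opening: 0.0582
```

```bash
python3 - <<'E'
from h import *
print(ctrl.get_obs()["tool_pos"])
d=ctrl.get_image("side")
cv2.imwrite("pics/side5.png",cv2.resize(d["frame"][110:270,190:340,::-1],None,fx=5,fy=3.7))
t=ctrl.get_image("top");cv2.imwrite("pics/top5.png",cv2.resize(t["frame"][100:300,90:330,::-1],None,fx=3.3,fy=2.9))
E
```

```text
[ 0.53079468 -0.05317922  0.22455921]
```

View pics/side5.png

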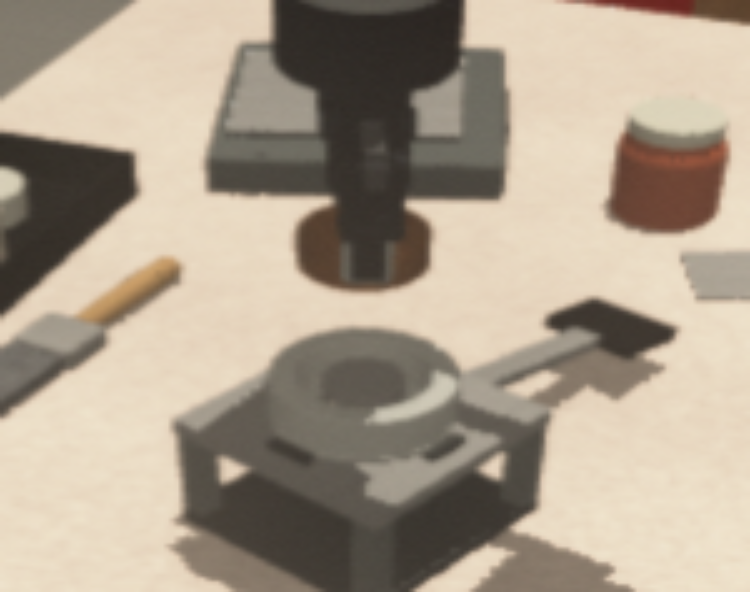

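View pics/top5.png

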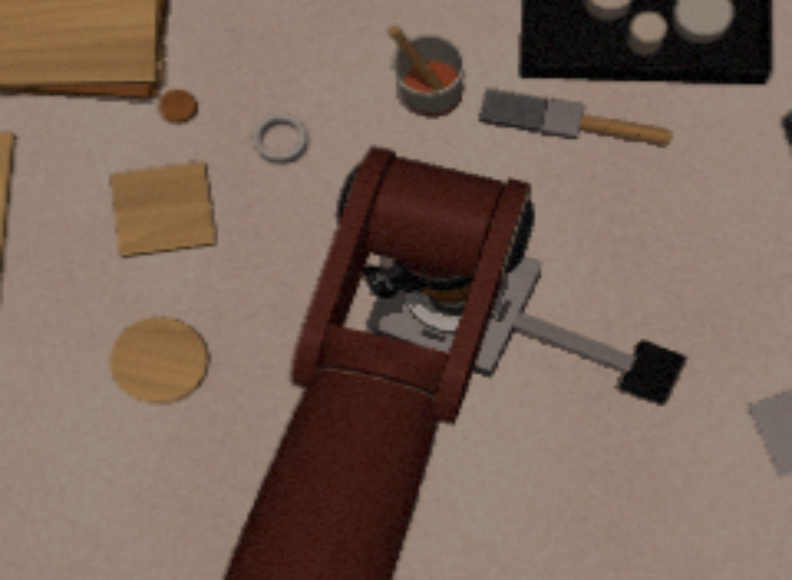

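The disc hangs level at (363,245) in the side crop and the ring is empty and seated. Moving over the board.

>>> jog_arm(
  steps=[
    {"dx":0.3,"dy":0.9,"dz":0,"twist":0},
    {"dx":0.6,"dy":1.8,"dz":0,"twist":0},
    {"dx":0.9,"dy":2.7,"dz":0,"twist":0},
    {"dx":1.2,"dy":3.6,"dz":0,"twist":0},
    {"dx":1.45,"dy":4.4,"dz":0,"twist":0},
  ],
)

```text
t: 7.75
tool_pos: [0.6172, 0.2128, 0.2218]
tool_rot: [3.074, 0.646, 0.002]
contact_force: [0.7, -0.3, -2.2]
opening: 0.0581
```

>>> jog_arm(
  steps=[
    {"dx":0.23,"dy":0.7,"dz":0,"twist":0},
    {"dx":0.23,"dy":0.7,"dz":-0.7,"twist":0},
    {"dx":0.23,"dy":0.7,"dz":-1.4,"twist":0},
    {"dx":0.23,"dy":0.7,"dz":-2.1,"twist":0},
    {"dx":0.23,"dy":0.7,"dz":-2.5,"twist":0},
  ],
)

```text
t: 8.38
tool_pos: [0.6283, 0.2541, 0.0669]
tool_rot: [3.074, 0.646, -0.008]
contact_force: [-1.0, -0.7, -1.9]
opening: 0.0581
```

```bash
python3 - <<'E'
from h import *
print(ctrl.get_obs()["tool_pos"])
d=ctrl.get_image("side");pickle.dump(d,open("pics/side6.pkl","wb"))
cv2.imwrite("pics/side6.png",cv2.resize(d["frame"][230:384,90:290,::-1],None,fx=4,fy=3.8))
E
```

```text
[0.62834198 0.25414616 0.06686583]
```

View pics/side6.png

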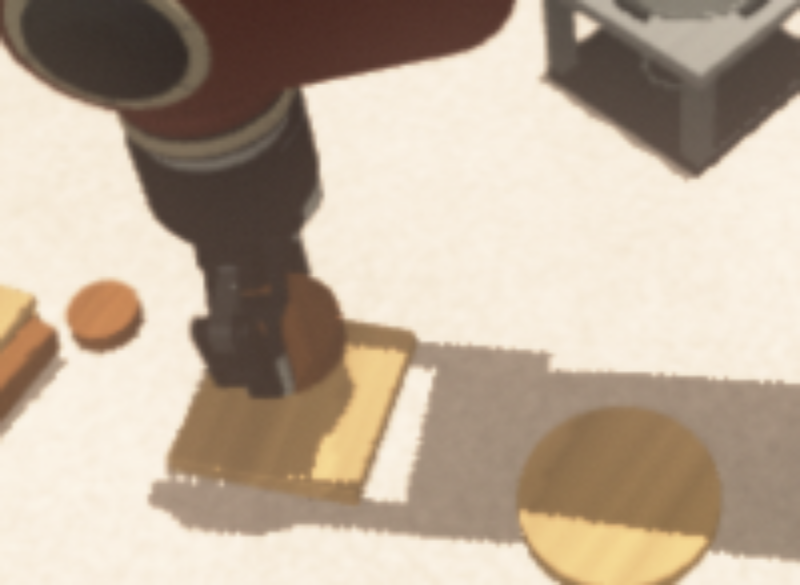

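>>> jog_arm(
  steps=[
    {"dx":0.04,"dy":0.01,"dz":-0.2,"twist":0},
    {"dx":0.04,"dy":0.01,"dz":-0.4,"twist":0},
    {"dx":0.04,"dy":0.01,"dz":-0.55,"twist":0},
    {"dx":0.04,"dy":0.01,"dz":-0.64,"twist":0},
    {"dx":0.04,"dy":0.01,"dz":-0.64,"twist":0},
  ],
)

```text
t: 9.05
tool_pos: [0.6291, 0.2542, 0.0253]
tool_rot: [3.073, 0.646, -0.015]
contact_force: [0.8, 0.6, -2.1]
opening: 0.0582
```

>>> jog_arm(
  steps=[
    {"dx":0.02,"dy":0.01,"dz":-0.03,"twist":0},
    {"dx":0.02,"dy":0.01,"dz":-0.05,"twist":0},
    {"dx":0.02,"dy":0.01,"dz":-0.07,"twist":0},
  ],
)

```text
t: 9.43
tool_pos: [0.6303, 0.2548, 0.0213]
tool_rot: [3.073, 0.646, -0.015]
contact_force: [-3.1, -0.5, 5.4]
opening: 0.0585
```

Force turned upward by 5 N at TCP 0.0213, so the disc is on the board. Releasing.

>>> jog_arm(
  steps=[
    {"dx":0,"dy":0,"dz":0,"twist":0},
    {"dx":0,"dy":0,"dz":0,"twist":0},
    {"dx":0,"dy":0,"dz":0,"twist":0},
  ],
  gripper=40,
)

```text
t: 9.8
tool_pos: [0.6307, 0.2549, 0.0218]
tool_rot: [3.073, 0.646, -0.014]
contact_force: [-0.0, -0.5, -0.1]
opening: 0.0722
```

>>> jog_arm(
  steps=[
    {"dx":0,"dy":0,"dz":0,"twist":0},
    {"dx":0,"dy":0,"dz":0.1,"twist":0},
    {"dx":0,"dy":0,"dz":0.4,"twist":0},
    {"dx":0,"dy":0,"dz":1.0,"twist":0},
    {"dx":0,"dy":0,"dz":1.7,"twist":0},
  ],
  gripper=0,
)

```text
t: 10.42
tool_pos: [0.6305, 0.2548, 0.1256]
tool_rot: [3.073, 0.646, -0.014]
contact_force: [0.5, -0.5, 0.6]
opening: 0.0852
```

>>> jog_arm(
  steps=[
    {"dx":0,"dy":0,"dz":0.6,"twist":0},
    {"dx":0,"dy":0,"dz":1.4,"twist":0},
    {"dx":-0.5,"dy":-0.7,"dz":1.6,"twist":0},
    {"dx":-1.0,"dy":-1.4,"dz":1.6,"twist":0},
    {"dx":-1.5,"dy":-2.1,"dz":1.6,"twist":0},
  ],
)

```text
t: 11.05
tool_pos: [0.5399, 0.1278, 0.2237]
tool_rot: [3.073, 0.646, -0.009]
contact_force: [0.8, -1.0, 0.2]
opening: 0.0857
```

```bash
python3 - <<'E'
from h import *
o=ctrl.get_obs();print(o["t"],o["tool_pos"],o["contact_force"])
d=ctrl.get_image("side");pickle.dump(d,open("pics/side7.pkl","wb"))
cv2.imwrite("pics/side7.png",cv2.resize(d["frame"][:,:,::-1],(800,600)))
t=ctrl.get_image("top");pickle.dump(t,open("pics/top7.pkl","wb"));cv2.imwrite("pics/top7.png",cv2.resize(t["frame"][:,:,::-1],(800,600)))
E
```

```text
11.05 [0.53992135 0.12780609 0.2237282 ] [ 0.81739485 -0.9977079   0.15272004]
```

View pics/side7.png

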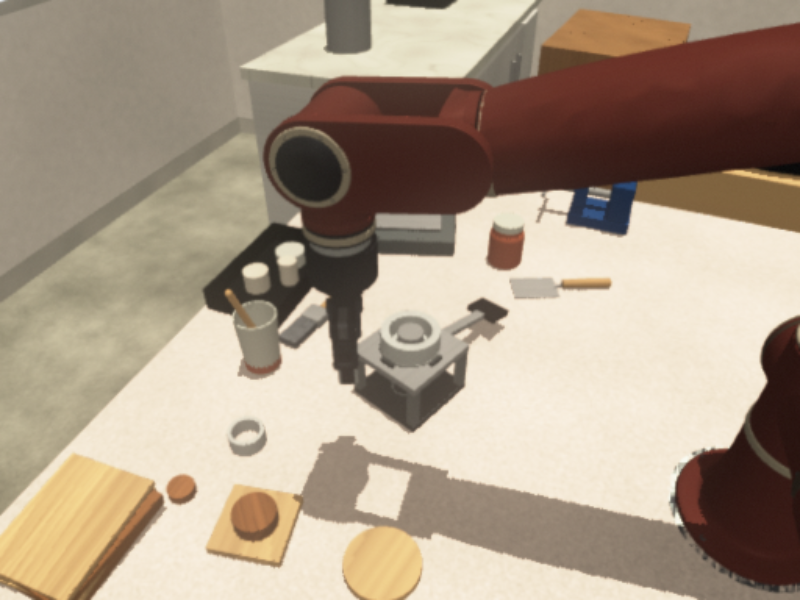

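View pics/top7.png

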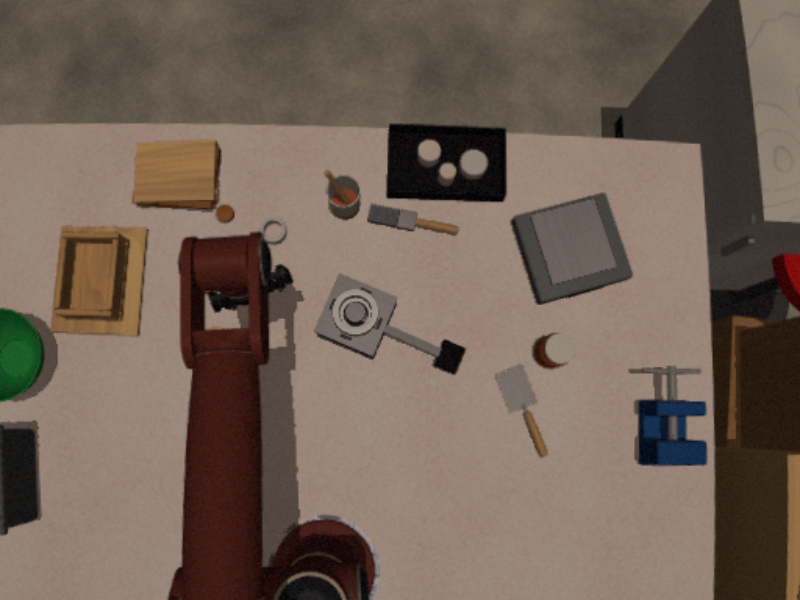

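The disc lies flat on the square board at (255,515) in the side view, and the ring is seated at (410,335). A quick numeric check before handing in.

```bash
python3 - <<'E'
from h import *
d=pickle.load(open("pics/side7.pkl","rb"));P=cloud(d);v,u=np.mgrid[:384,:512]
hsv=cv2.cvtColor(d["frame"],cv2.COLOR_RGB2HSV)
near=np.hypot(u-163,v-333)<48
m=near&(P[...,2]>.034)&(P[...,2]<.05);w=P[m];c=w.mean(0)
print("disc top",len(w),(w.min(0)+w.max(0))/2,c,"normal",np.linalg.svd(w-c)[2][2])
m=near&(hsv[...,1]>95)&(P[...,2]>.007)&(P[...,2]<.025)
print(cv2.minAreaRect(plane(d,largest(m).reshape(-1,2),.015)[:,:2].astype(np.float32)))
t=pickle.load(open("pics/top7.pkl","rb"));P=cloud(t)
m=(np.hypot(u-228,v-200)<32)&(P[...,2]>.122)&(P[...,2]<.14)
print("ring",plane(t,[cv2.fitEllipse(largest(m))[0]],.131),np.median(P[m][:,2]))
E
```

```text
disc top 638 [0.62921201 0.25475626 0.03946367] [0.62854045 0.25656176 0.04046237] normal [-0.00784403  0.00821716  0.99993547]
((0.629826545715332, 0.25580620765686035), (0.10018535703420639, 0.10320086777210236), 10.027144432067871)
ring [[ 0.52867467 -0.05228071  0.131     ]] 0.13066813241402997
```

```bash
python3 -c "
from station import ctrl
print(ctrl.finish_job())"
```

```text
the job is handed in; nothing more can be done
None
```

The base is now on the square board and the job is handed in at about 11 s of the 59 s allowed; the hand-in reports no verdict.

**What I did:** I pressed the lever down to its stop with the closed fingers: the force rose to 15 N with no further travel. I then backed off, gripped the raised base at 35 N, lifted it straight up, and lowered it onto the board until the force turned upward (5 N). After that I released it and moved the arm clear.

**Last checks, from the camera images:**
- **Base:** its centre is within about 2 mm of the board's centre. Its top is at 39–40 mm (39 mm expected) and it is tilted about 0.7°.
- **Ring:** its centre is unchanged to within about 0.2 mm, and its top is at 131 mm, so it is still seated.
- **Other objects:** they look undisturbed by eye in both views; I did not measure their positions again.

**What did not go to plan:**
- The first move call was refused because its rows left out some of the four values, so nothing moved.
- While the fingers closed on the base, the tool rose 2.5 mm and read about 6 N upward. That may have been a fingertip brushing the ring. The ring did not move.
- In the final top view the arm hid the board, so the base position comes from the side camera only.

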